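# Load the grey reflectance standards on the scan rail, lightest to darkest

## Task

Get the rail ready for the reflectance calibration: put the four round grey standards into the four cups on the optical rail, one in each cup, face up and lying flat on the cup floor, in order of shade, with the white one in the cup next to the red stop block and then darker and darker to the black one at the far end. Set each one down gently, do not drop it, and do not knock over the glass vial that stands among them.

Things in the scene. Friction and masses are not known exactly. Their poses are not given: they have to be found in the camera images.
- standard_white: puck with a WHITE face, the lightest: round, 30 mm diameter, 18 mm high, silver aluminium housing with upright sides, 25 mm matt face on top, about 60 g. Stands loose on the bench, face up, to the robot's right. Origin: centre of its underside, z up through the face; yaw means nothing. Grip its sides from above. The four pucks differ only in the face.
- standard_light: puck with a LIGHT GREY face, second lightest: round, 30 mm diameter, 18 mm high, silver aluminium housing with upright sides, 25 mm matt face on top, about 60 g. Stands loose on the bench, face up, to the robot's right. Origin: centre of its underside, z up through the face; yaw means nothing. Grip its sides from above. The four pucks differ only in the face.
- standard_dark: puck with a DARK GREY face, second darkest: round, 30 mm diameter, 18 mm high, silver aluminium housing with upright sides, 25 mm matt face on top, about 60 g. Stands loose on the bench, face up, to the robot's right. Origin: centre of its underside, z up through the face; yaw means nothing. Grip its sides from above. The four pucks differ only in the face.
- standard_black: puck with a BLACK face, the darkest: round, 30 mm diameter, 18 mm high, silver aluminium housing with upright sides, 25 mm matt face on top, about 60 g. Stands loose on the bench, face up, to the robot's right. Origin: centre of its underside, z up through the face; yaw means nothing. Grip its sides from above. The four pucks differ only in the face.
- cup_a: one of four identical fixed carriers in a row on the black rail: grey block, round shallow silver cup with a dark blue floor on top. Letters say nothing of the order. Origin: cup axis, underside of block, 18 mm above the bench; z up, x along the rail. Cup floor 15 mm above origin, rim 3 mm above the floor, inner diameter 47, outer 52. Neighbours are 53 to 71 mm apart. A thumbscrew sticks out 11 mm at +y, below the cup.
- cup_b: one of four identical fixed carriers in a row on the black rail: grey block, round shallow silver cup with a dark blue floor on top. Letters say nothing of the order. Origin: cup axis, underside of block, 18 mm above the bench; z up, x along the rail. Cup floor 15 mm above origin, rim 3 mm above the floor, inner diameter 47, outer 52. Neighbours are 53 to 71 mm apart. A thumbscrew sticks out 11 mm at +y, below the cup.
- cup_c: one of four identical fixed carriers in a row on the black rail: grey block, round shallow silver cup with a dark blue floor on top. Letters say nothing of the order. Origin: cup axis, underside of block, 18 mm above the bench; z up, x along the rail. Cup floor 15 mm above origin, rim 3 mm above the floor, inner diameter 47, outer 52. Neighbours are 53 to 71 mm apart. A thumbscrew sticks out 11 mm at +y, below the cup.
- cup_d: one of four identical fixed carriers in a row on the black rail: grey block, round shallow silver cup with a dark blue floor on top. Letters say nothing of the order. Origin: cup axis, underside of block, 18 mm above the bench; z up, x along the rail. Cup floor 15 mm above origin, rim 3 mm above the floor, inner diameter 47, outer 52. Neighbours are 53 to 71 mm apart. A thumbscrew sticks out 11 mm at +y, below the cup.
- zero_stop: red block 18 x 46 x 20 mm with a brass thumbscrew, fixed on the rail at one end or the other (the other end has a black one). Origin: centre of its underside, 18 mm above the bench; z up, x along the rail. The nearest cup's centre is 40 to 50 mm away, the others about 62 mm farther each, in line. Tall things near: an instrument bridge behind the rail (330 mm high), a red supply between rail and pucks (200 mm).
- vial: small glass sample vial with a black cap, 22 mm diameter, 52 mm high, loose, standing upright among the standards; not part of the job, must not be knocked over. Origin at the centre of its underside, z up.
Not all that is in view belongs to the job. What is shaped like the standard_black but brown or orange is not meant.

How it is judged:
At the end, for the whole second after the job is handed in: Each standard lies flat (within 4 degrees), face up, at rest and let go, inside a cup's rim on the cup floor, its centre within 10 mm of the cup's centre; counted from the red stop block the cups hold white, light grey, dark grey, black. The glass vial stands upright (horizontal distance between standard_white and zero_stop between 0.02 and 0.076 m and ((horizontal distance between standard_white and cup_a below 0.01 m and z of standard_white in the frame of cup_a between 0.012 and 0.0175 m) or (horizontal distance between standard_white and cup_b below 0.01 m and z of standard_white in the frame of cup_b between 0.012 and 0.0175 m) or (horizontal distance between standard_white and cup_c below 0.01 m and z of standard_white in the frame of cup_c between 0.012 and 0.0175 m) or (horizontal distance between standard_white and cup_d below 0.01 m and z of standard_white in the frame of cup_d between 0.012 and 0.0175 m)) and angle between each of standard_white, standard_light, standard_dark, standard_black's own z axis and vertical below 0.07 rad and linear speed of each of standard_white, standard_light, standard_dark, standard_black below 0.02 m/s and contact force between each of standard_white, standard_light, standard_dark, standard_black and the fingers below 0.05 N and horizontal distance between standard_light and zero_stop between 0.076 and 0.138 m and ((horizontal distance between standard_light and cup_a below 0.01 m and z of standard_light in the frame of cup_a between 0.012 and 0.0175 m) or (horizontal distance between standard_light and cup_b below 0.01 m and z of standard_light in the frame of cup_b between 0.012 and 0.0175 m) or (horizontal distance between standard_light and cup_c below 0.01 m and z of standard_light in the frame of cup_c between 0.012 and 0.0175 m) or (horizontal distance between standard_light and cup_d below 0.01 m and z of standard_light in the frame of cup_d between 0.012 and 0.0175 m)) and horizontal distance between standard_dark and zero_stop between 0.138 and 0.2 m and ((horizontal distance between standard_dark and cup_a below 0.01 m and z of standard_dark in the frame of cup_a between 0.012 and 0.0175 m) or (horizontal distance between standard_dark and cup_b below 0.01 m and z of standard_dark in the frame of cup_b between 0.012 and 0.0175 m) or (horizontal distance between standard_dark and cup_c below 0.01 m and z of standard_dark in the frame of cup_c between 0.012 and 0.0175 m) or (horizontal distance between standard_dark and cup_d below 0.01 m and z of standard_dark in the frame of cup_d between 0.012 and 0.0175 m)) and horizontal distance between standard_black and zero_stop between 0.2 and 0.26 m and ((horizontal distance between standard_black and cup_a below 0.01 m and z of standard_black in the frame of cup_a between 0.012 and 0.0175 m) or (horizontal distance between standard_black and cup_b below 0.01 m and z of standard_black in the frame of cup_b between 0.012 and 0.0175 m) or (horizontal distance between standard_black and cup_c below 0.01 m and z of standard_black in the frame of cup_c between 0.012 and 0.0175 m) or (horizontal distance between standard_black and cup_d below 0.01 m and z of standard_black in the frame of cup_d between 0.012 and 0.0175 m)) and angle between vial's own z axis and vertical below 0.2 rad); the robot touches nothing.
It fails at once if a standard falls free (dropped from more than about 12 mm, thrown or knocked off) ((contact force between standard_white and anything else below 0.02 N and linear speed of standard_white above 0.5 m/s) or (contact force between standard_light and anything else below 0.02 N and linear speed of standard_light above 0.5 m/s) or (contact force between standard_dark and anything else below 0.02 N and linear speed of standard_dark above 0.5 m/s) or (contact force between standard_black and anything else below 0.02 N and linear speed of standard_black above 0.5 m/s)).
It fails at once if the glass vial is knocked over (angle between vial's own z axis and vertical above 0.6 rad).
It also fails if it takes over 141 s, if anything falls off the work surface, if the arm or the gripper's body presses on something with over 40 N, if the wrist force passes 120 N, or if a joint passes its speed limit or range.

## Robot

A 6-joint arm with a two-finger parallel gripper is mounted at the origin on a cart in front of the work surface, level with it; the furniture and walls round the work are solid. World frame = base frame: x ahead of the robot, y to its left, z up, the work surface at z = 0. Lengths are in m, angles in rad, forces in N, time in s.
With the tool pointing down it reaches from about 0.3 to 0.775 m from the base axis. Payload 14.6 kg.
Tool frame: the origin (TCP) lies at the very end of the fingers, on their centre line; the grasp point (between the pads) lies 19 mm behind it; z points along the fingers, y is the direction in which the jaws open and shut (so a half turn about z gives the same grasp; the last joint's range is limited). The gripper opens to 94 mm and grips with 3 to 60 N. Pads are 16 mm wide; open, the fingers measure 119 mm over their backs; the gripper's body (75 mm by 177 mm) begins 78 mm behind the grasp point.
Start: joints at [1.224, 0.3, 1.521, -0, 1.321, -0.067], TCP at [0.152, 0.529, 0.205] pointing down, gripper open.
Joint ranges: [-3.03, 3.03], [-0.79, 2.21], [0.23, 2.52], [-1.04, 4.18], [0, 3.07], [-2.55, 2.55]. Speed limits (rad/s): [2.22, 2.22, 2.57, 3.14, 3.14, 3.14].

## Interface

Orientations are given as [roll, pitch, yaw] about the fixed x, y, z axes, in that order (R = Rz(yaw) Ry(pitch) Rx(roll)).
In Python, from station import ctrl, eyes gives the robot as it stands.
- The arm moves only by the tool jog_arm, never from a script. Its argument "moves" is a list of rows, each a list of 3 entries, a list of its own where there are three numbers: the shift along the world's x, y, z in mm, then the turn, a rotation vector about the world's x, y, z in units of 5 degrees (1.0 is 5 degrees), then the finger opening in mm, from 0 to 94. In form: [[[tx, ty, tz], [wx, wy, wz], jaw], ...]. A call has 1 to 5 rows; each row is the pose to reach, as a shift and turn from the pose commanded when the call began; what a row does not reach only later rows make up. A row lasts 1/12 s, in which the tool goes at most 41.7 mm and 7.16 degrees, less where a joint would pass 70% of its speed; a pose out of reach is approached as far as the arm can. A call with a gripper value outside its range is refused whole. The fingers move at their own pace and stop on an object; "squeeze" is the grip in N (left out, the last holds). Time passes only in rows, so rows that repeat a pose let the fingers close. It gives the time, the measured TCP pose, the force and the opening at its end, in the units of the state.
- ctrl.get_obs(): the state, without advancing time (a new reading comes with each control period).
- eyes.camera(name): name is "side" or "top"; returns a dict with "frame" (480x640x3 uint8, red, green, blue), "vertical_fov" (degrees; the focal length in pixels is half the picture's height over the tangent of half this angle, whatever the lens; pixels are square), "cx", "cy" (the principal point, pixels), "eye" and "attitude" of the camera in the world. Camera axes: x right, y down, z forward; pixel columns grow to the right and rows downward; lengths in m; the calibration is good to about 2 mm. A picture is of the moment at which its call begins. There is no depth.
- ctrl.hand_in(): hands the job in, once; it reports no verdict.
The state is a dict: "time_s": time; "qpos": joint angles; "joint_vel": joint speeds; "tau": joint torques, N m; "ee_pos": TCP position; "eef_rot": TCP orientation; "force": force on the tool from outside, world axes, zero at the start; "moment": the same for the moment, N m; "grip_width": finger opening in m.
Only numpy, scipy, OpenCV 4.12 (cv2) and the standard library are available. Lean on these libraries where they do the work, as an engineer would, in place of code of your own. Each camera call takes 0.05 s, during which the arm holds its last target.

## Working session

There is one attempt and no reset: what is moved stays moved. The work goes in short steps, Python scripts to look and compute and a tool call to move; the robot and the scene stay as the last step left them, time stands still between calls to the robot, and variables do not carry over. Pictures are saved under pics/ and viewed, and the job is handed in when it is done.

Besides the shell and the picture viewer there is one more tool, called after "Request:" as name(argument=value, ...), one argument or row to a line, values as JSON. jog_arm: Moves the arm, as the interface text tells. Its arguments: {"type":"object","properties":{"moves":{"type":"array","items":{"type":"array"}},"squeeze":{"type":"number"}},"required":["moves"]}

```bash
mkdir -p pics; ls
python3 - <<'E'
from station import ctrl, eyes
import cv2
for n in ("side","top"):
    c=eyes.camera(n); cv2.imwrite(f"pics/{n}0.png",c["frame"][:,:,::-1])
    print(n,{k:v for k,v in c.items() if k!="frame"})
print(ctrl.get_obs())
E
```

```text
pics
side {'vertical_fov': 52.2108813173718, 'cx': 328.6929607304064, 'cy': 243.57076303112734, 'eye': array([ 0.538114  , -0.93833497,  0.67397912]), 'attitude': array([-2.16786551, -0.00486182, -0.02143418])}
top {'vertical_fov': 50.447004362469954, 'cx': 319.99847656473787, 'cy': 238.78849585345554, 'eye': array([ 0.313882  , -0.00425659,  1.43260248]), 'attitude': array([-2.96719997,  0.01421696, -1.56904625])}
{'time_s': 0.1, 'qpos': array([ 1.22443222e+00,  3.00412721e-01,  1.52147995e+00,  3.56027724e-05,
        1.32067491e+00, -6.66288815e-02]), 'joint_vel': array([ 0.00011438, -0.00179508, -0.00325822, -0.00145276,  0.00041413,
        0.00103652]), 'tau': array([ 2.11102400e-03, -5.32650197e+01, -3.53278148e+01,  7.08786445e-02,
        2.35961471e-02, -6.66347387e-05]), 'ee_pos': array([0.15179251, 0.52841797, 0.20496113]), 'eef_rot': array([-3.14062219e+00, -9.93198026e-05,  2.86184855e+00]), 'force': array([-0.05769709,  0.24663326, -0.69002746]), 'moment': array([ 0.01633811,  0.00196819, -0.01024079]), 'grip_width': 0.094066591340552}
```

View pics/side0.png

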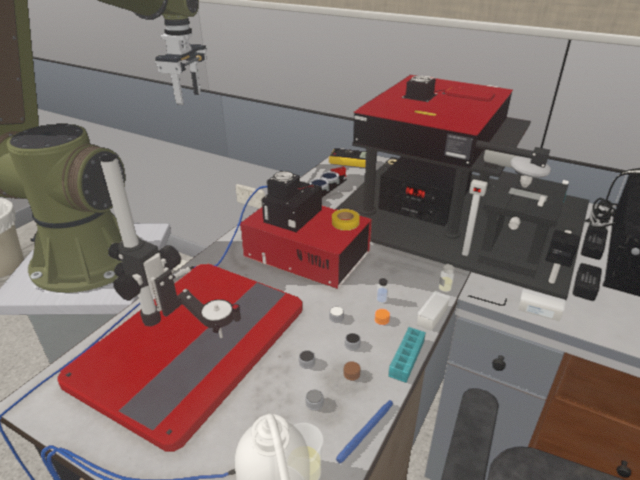

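View pics/top0.png

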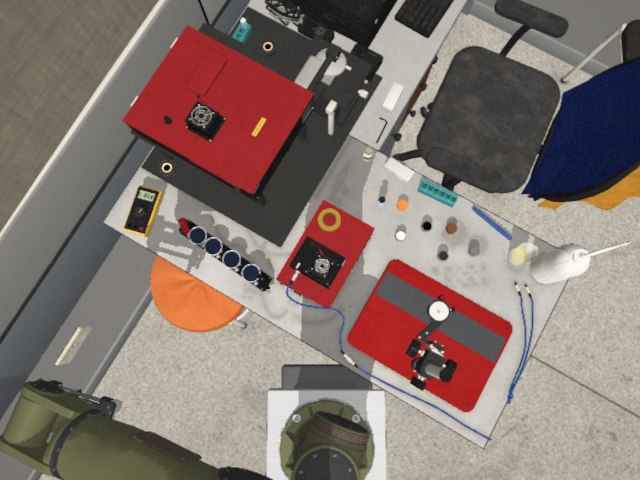

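```bash
cat > h.py <<'E'
import numpy as np, cv2
from scipy.spatial.transform import Rotation as R
from station import ctrl, eyes
def f(c): return 240/np.tan(np.radians(c["vertical_fov"])/2)
def ray(c,u,v,z):
    d=np.array([(u-c["cx"])/f(c),(v-c["cy"])/f(c),1.])
    d=R.from_euler('xyz',c["attitude"]).apply(d); e=np.array(c["eye"])
    return e+d*(z-e[2])/d[2]
def proj(c,p):
    q=R.from_euler('xyz',c["attitude"]).inv().apply(np.array(p)-c["eye"])
    return q[0]/q[2]*f(c)+c["cx"], q[1]/q[2]*f(c)+c["cy"]
def crop(c,x0,y0,x1,y1,s,name):
    cv2.imwrite(name,cv2.resize(c["frame"][y0:y1,x0:x1,::-1],None,fx=s,fy=s,interpolation=cv2.INTER_CUBIC))
E
python3 - <<'E'
from h import *
c=eyes.camera("top"); 
crop(c,370,160,530,280,5,"pics/t1.png"); crop(c,160,200,300,305,5,"pics/t2.png")
s=eyes.camera("side"); crop(s,290,270,440,420,4,"pics/s1.png")
hsv=cv2.cvtColor(c["frame"],cv2.COLOR_RGB2HSV)
m=cv2.inRange(hsv,(100,60,20),(125,255,140))
for k in cv2.findContours(m,cv2.RETR_EXTERNAL,cv2.CHAIN_APPROX_NONE)[0]:
    if cv2.contourArea(k)>60:
        (u,v),ax,_=cv2.fitEllipse(k); print("blue",round(u,1),round(v,1),ax,cv2.contourArea(k),ray(c,u,v,0.033).round(4))
E
```

```text
blue 250.7 272.8 (14.09208869934082, 14.357782363891602) 156.5 [0.4652 0.2074 0.033 ]
blue 231.2 259.1 (13.709756851196289, 14.28089714050293) 152.0 [0.5034 0.2626 0.033 ]
blue 212.6 246.0 (13.665548324584961, 14.46099853515625) 153.0 [0.5404 0.3157 0.033 ]
blue 197.3 235.2 (13.600135803222656, 14.066999435424805) 148.5 [0.571  0.3599 0.033 ]
blue 591.8 134.5 (86.51994323730469, 155.5137176513672) 9661.0 [ 0.864  -0.7638  0.033 ]
```

View pics/t1.png

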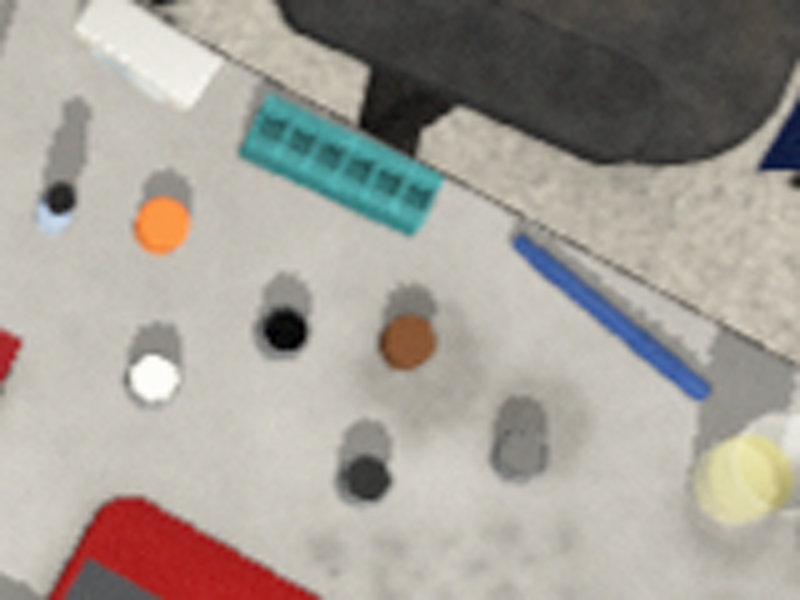

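View pics/t2.png

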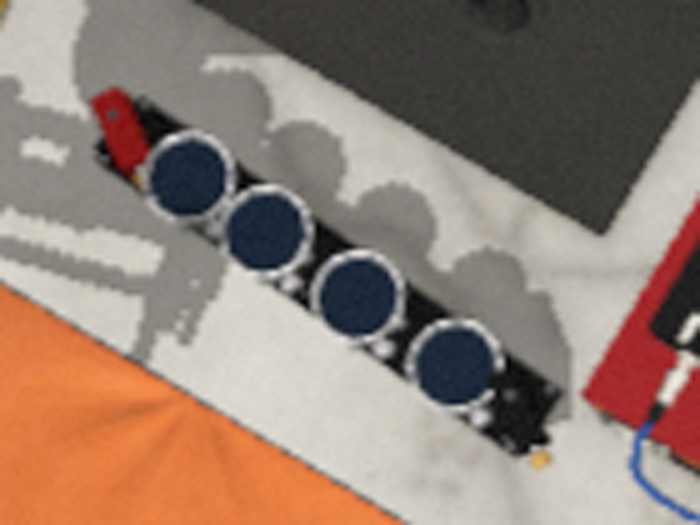

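View pics/s1.png

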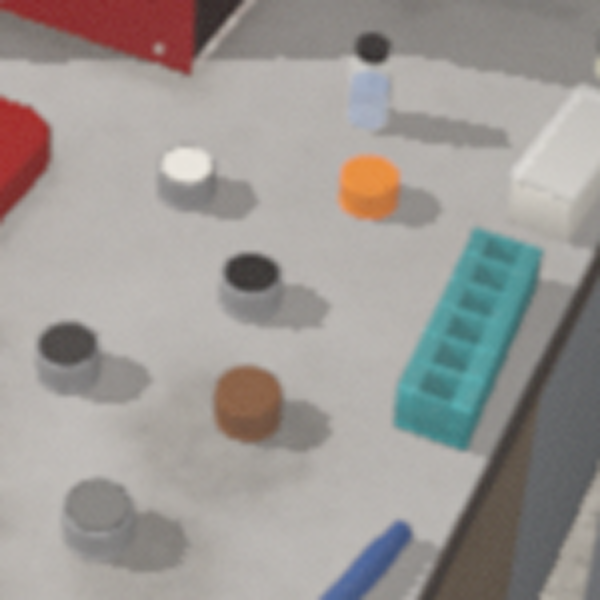

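Run:
```python
from h import *
t=eyes.camera("top"); s=eyes.camera("side")
P={"white":((154,378),(187,165)),"black":((286,329),(250,271)),"dark":((366,479),(68,344)),"light":((520,450),(98,505)),"orange":((162,225),(370,172)),"brown":((407,341),(248,388))}
for k,(a,b) in P.items():
    print(k,ray(t,370+a[0]/5,160+a[1]/5,.018).round(4)[:2],ray(s,290+b[0]/4,270+b[1]/4,.018).round(4)[:2])
print("vial",ray(t,370+60/5,160+197/5,.052),ray(s,290+372/4,270+45/4,.052))
print("supply corners .2", [ray(t,u,v,.2).round(3) for u,v in((325,200),(374,231),(331,305),(279,280))])
print("bridge .33", [ray(t,u,v,.33).round(3) for u,v in((258,192),(313,95),(124,120))])
print("rail end", ray(t,160+125/5,200+130/5,.038))
# red stand arm
print("stand disc", ray(t,439,311,.1))
```

```text
white [ 0.572  -0.2113] [ 0.5728 -0.2122]
black [ 0.6001 -0.2864] [ 0.5995 -0.2854]
dark [ 0.5146 -0.328 ] [ 0.5157 -0.3291]
light [ 0.5309 -0.4145] [ 0.5293 -0.4168]
orange [ 0.6606 -0.2181] [ 0.6629 -0.2188]
brown [ 0.5931 -0.3542] [ 0.5943 -0.3559]
vial [ 0.66836011 -0.15669025  0.052     ] [ 0.66811334 -0.16136394  0.052     ]
supply corners .2 [array([0.629, 0.001, 0.2  ]), array([ 0.55 , -0.119,  0.2  ]), array([ 0.37 , -0.013,  0.2  ]), array([0.43 , 0.113, 0.2  ])]
bridge .33 [array([0.615, 0.151, 0.33 ]), array([0.846, 0.029, 0.33 ]), array([0.787, 0.464, 0.33 ])]
rail end [0.59625785 0.39448441 0.038     ]
stand disc [ 0.35903102 -0.29263595  0.1       ]
```

Run:
```python
from h import *
t=eyes.camera("top"); s=eyes.camera("side")
print("post base",ray(s,150,322,.01))
for z in(.1,.2,.25,.3,.35):print(z,"top",ray(t,420,383,z).round(3),"side",ray(s,112,162,z).round(3))
crop(t,380,290,480,400,5,"pics/t3.png")
for n,p in dict(suptop=(.55,-.119,.2)).items(): print(proj(s,p))
```

```text
post base [ 0.20862702 -0.22847373  0.01      ]
0.1 top [ 0.179 -0.238  0.1  ] side [-0.028  0.313  0.1  ]
0.2 top [ 0.189 -0.22   0.2  ] side [0.071 0.095 0.2  ]
0.25 top [ 0.194 -0.212  0.25 ] side [ 0.12  -0.014  0.25 ]
0.3 top [ 0.199 -0.203  0.3  ] side [ 0.169 -0.123  0.3  ]
0.35 top [ 0.204 -0.194  0.35 ] side [ 0.219 -0.232  0.35 ]
(np.float64(324.55228471316974), np.float64(207.91063612769895))
```

View pics/t3.png

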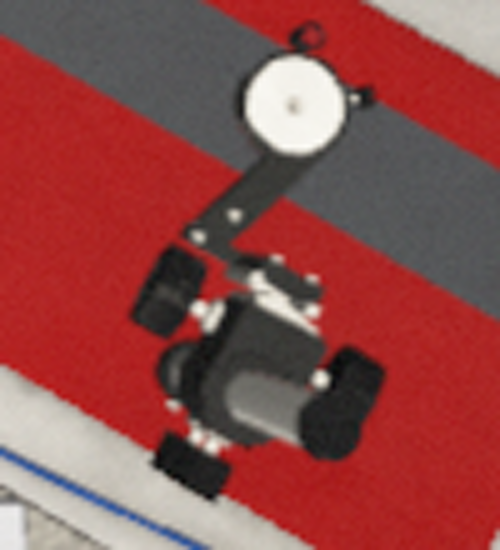

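Request:
jog_arm(
  moves=[
    [[20, -34, 15], [0, 0, -1.4], 60],
    [[39, -67, 30], [0, 0, -2.8], 50],
    [[59, -101, 45], [0, 0, -4.2], 50],
    [[78, -134, 60], [0, 0, -5.6], 50],
    [[98, -168, 75], [0, 0, -7], 50],
  ],
  squeeze=15,
)

```text
time_s: 0.82
ee_pos: [0.2499, 0.3594, 0.281]
eef_rot: [3.141, -0.0, 2.245]
force: [0.5, 0.1, 0.3]
grip_width: 0.0642
```

Request:
jog_arm(
  moves=[
    [[20, -36, 0], [0, 0, -1.4], 50],
    [[40, -72, 0], [0, 0, -2.8], 50],
    [[60, -108, 0], [0, 0, -4.2], 50],
    [[80, -144, 0], [0, 0, -5.6], 50],
    [[100, -180, 0], [0, 0, -7], 50],
  ],
)

```text
time_s: 1.23
ee_pos: [0.35, 0.1791, 0.2806]
eef_rot: [3.141, -0.0, 1.634]
force: [1.2, 0.7, -0.0]
grip_width: 0.05
```

Request:
jog_arm(
  moves=[
    [[20, -36, 0], [0, 0, -1.4], 50],
    [[40, -72, 0], [0, 0, -2.8], 50],
    [[60, -108, 0], [0, 0, -4.2], 50],
    [[80, -144, 0], [0, 0, -5.6], 50],
    [[100, -180, 0], [0, 0, -7], 50],
  ],
)

```text
time_s: 1.65
ee_pos: [0.4502, -0.0011, 0.2805]
eef_rot: [3.141, -0.0, 1.023]
force: [0.4, 0.4, -0.2]
grip_width: 0.05
```

Request:
jog_arm(
  moves=[
    [[20, -35, 0], [0, 0, -0.2], 50],
    [[40, -70, 0], [0, 0, -0.4], 50],
    [[60, -105, 0], [0, 0, -0.7], 50],
    [[80, -140, 0], [0, 0, -0.7], 50],
    [[100, -175, 0], [0, 0, -0.7], 50],
  ],
)

```text
time_s: 2.07
ee_pos: [0.5502, -0.176, 0.2802]
eef_rot: [3.142, -0.0, 0.968]
force: [1.1, 0.4, 1.1]
grip_width: 0.0498
```

Request:
jog_arm(
  moves=[
    [[12, -20, -10], [0, 0, 0], 50],
    [[22, -36, -40], [0, 0, 0], 50],
    [[22, -36, -80], [0, 0, 0], 50],
    [[22, -36, -120], [0, 0, 0], 50],
    [[22, -36, -150], [0, 0, 0], 50],
  ],
)

```text
time_s: 2.48
ee_pos: [0.5706, -0.2099, 0.1267]
eef_rot: [-3.139, 0.001, 0.968]
force: [-0.4, -1.3, -0.7]
grip_width: 0.05
```

Request:
jog_arm(
  moves=[
    [[0, 0, -20], [0, 0, 0], 50],
    [[0, 0, -40], [0, 0, 0], 50],
    [[0, 0, -60], [0, 0, 0], 50],
    [[0, 0, -80], [0, 0, 0], 50],
    [[0, 0, -80], [0, 0, 0], 50],
  ],
)

```text
time_s: 2.9
ee_pos: [0.5698, -0.2092, 0.0463]
eef_rot: [-3.136, 0.001, 0.968]
force: [-0.2, -0.0, -0.2]
grip_width: 0.0501
```

Run:
```python
from h import *
t=eyes.camera("top"); s=eyes.camera("side")
crop(t,350,160,500,280,5,"pics/t4.png");crop(s,270,230,420,380,4,"pics/s4.png")
print(ctrl.get_obs()["ee_pos"],ctrl.get_obs()["qpos"])
```

```text
[ 0.57157891 -0.20995472  0.05041848] [-4.12171795e-01  5.90760850e-01  1.48544833e+00  1.25983489e-05
  1.06614598e+00  1.90532000e-01]
```

View pics/s4.png

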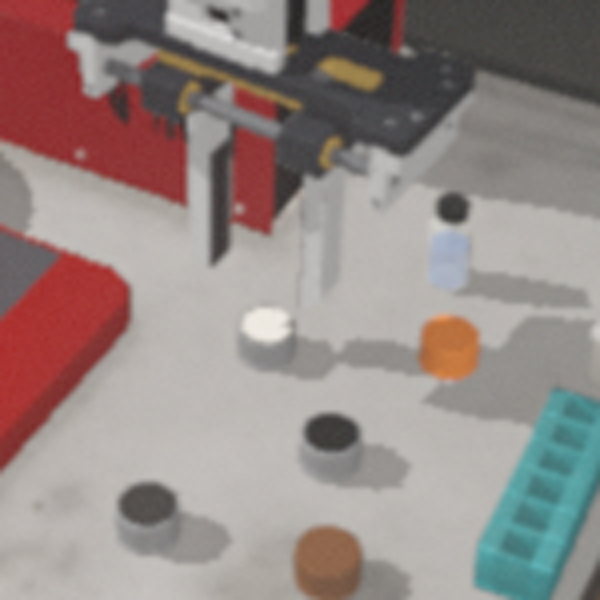

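Request:
jog_arm(
  moves=[
    [[1, -2, -15], [0, 0, 0], 50],
    [[1, -2, -30], [0, 0, 0], 50],
    [[1, -2, -44], [0, 0, 0], 50],
    [[1, -2, -44], [0, 0, 0], 50],
    [[1, -2, -44], [0, 0, 0], 50],
  ],
)

```text
time_s: 3.42
ee_pos: [0.5727, -0.212, 0.0067]
eef_rot: [-3.141, -0.0, 0.968]
force: [0.5, -0.6, 0.4]
grip_width: 0.05
```

Request:
jog_arm(
  moves=[
    [[0, 0, 0], [0, 0, 0], 26],
    [[0, 0, 0], [0, 0, 0], 26],
    [[0, 0, 0], [0, 0, 0], 26],
    [[0, 0, 0], [0, 0, 0], 26],
    [[0, 0, 0], [0, 0, 0], 26],
  ],
  squeeze=15,
)

```text
time_s: 3.83
ee_pos: [0.573, -0.2121, 0.007]
eef_rot: [3.141, -0.0, 0.968]
force: [-1.0, 0.0, 5.2]
grip_width: 0.0284
```

Request:
jog_arm(
  moves=[
    [[0, 0, 2], [0, 0, 0], 26],
    [[0, 0, 6], [0, 0, 0], 26],
    [[0, 0, 12], [0, 0, 0], 26],
    [[0, 0, 20], [0, 0, 0], 26],
    [[0, 0, 30], [0, 0, 0], 26],
  ],
)

```text
time_s: 4.25
ee_pos: [0.5725, -0.2119, 0.0369]
eef_rot: [-3.141, 0.0, 0.968]
force: [0.1, -0.8, -0.6]
grip_width: 0.0288
```

Run:
```python
from h import *
s=eyes.camera("side")
crop(s,270,230,420,380,4,"pics/s5.png")
print(ctrl.get_obs()["ee_pos"],ctrl.get_obs()["grip_width"],ctrl.get_obs()["force"])
```

```text
[ 0.5735293  -0.21234035  0.03933132] 0.028948770751422773 [0.54626276 0.93973652 1.4750189 ]
```

View pics/s5.png

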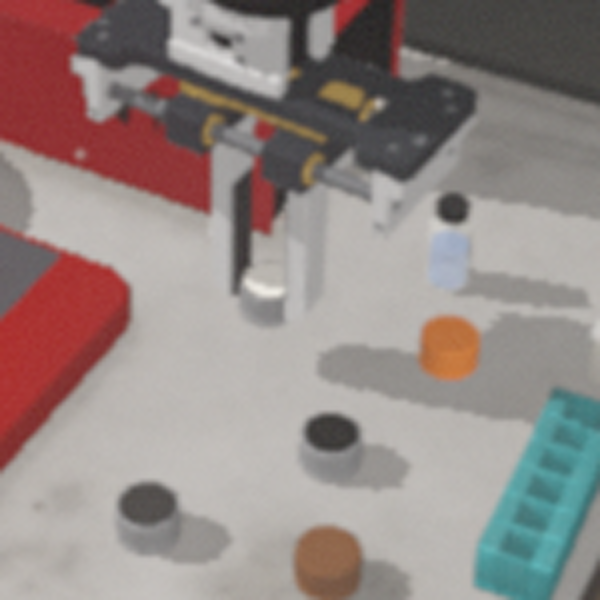

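Request:
jog_arm(
  moves=[
    [[0, 0, 35], [0, 0, 0], 26],
    [[0, 0, 75], [0, 0, 0], 26],
    [[0, 0, 115], [0, 0, 0], 26],
    [[0, 0, 155], [0, 0, 0], 26],
    [[0, 0, 195], [0, 0, 0], 26],
  ],
)

```text
time_s: 4.72
ee_pos: [0.5722, -0.2118, 0.234]
eef_rot: [3.141, -0.0, 0.968]
force: [-0.0, 0.1, -1.2]
grip_width: 0.0289
```

Request:
jog_arm(
  moves=[
    [[-10, 15, 30], [0, 0, 0], 26],
    [[-25, 50, 48], [0, 0, 0], 26],
    [[-40, 87, 48], [0, 0, 0], 26],
    [[-55, 124, 48], [0, 0, 0], 26],
    [[-70, 162, 48], [0, 0, 0], 26],
  ],
)

```text
time_s: 5.13
ee_pos: [0.5015, -0.0487, 0.28]
eef_rot: [3.14, -0.001, 0.967]
force: [0.7, 0.6, -0.1]
grip_width: 0.0285
```

Request:
jog_arm(
  moves=[
    [[-10, 38, 0], [0, 0, 0], 26],
    [[-20, 78, 0], [0, 0, 0], 26],
    [[-20, 118, 0], [0, 0, 0], 26],
    [[-15, 158, 0], [0, 0, 0], 26],
    [[-5, 198, 0], [0, 0, 0], 26],
  ],
)

```text
time_s: 5.55
ee_pos: [0.4968, 0.15, 0.2806]
eef_rot: [3.14, -0.001, 0.968]
force: [0.9, -0.9, 0.1]
grip_width: 0.0285
```

Request:
jog_arm(
  moves=[
    [[12, 38, 0], [0, 0, 0], 26],
    [[25, 76, 0], [0, 0, 0], 26],
    [[38, 112, 0], [0, 0, 0], 26],
    [[52, 150, 0], [0, 0, 0], 26],
    [[65, 187, 0], [0, 0, 0], 26],
  ],
)

```text
time_s: 5.97
ee_pos: [0.5628, 0.337, 0.2799]
eef_rot: [3.141, -0.001, 0.968]
force: [0.5, -0.5, 0.4]
grip_width: 0.0285
```

Request:
jog_arm(
  moves=[
    [[8, 23, -20], [0, 0, 0], 26],
    [[8, 23, -55], [0, 0, 0], 26],
    [[8, 23, -95], [0, 0, 0], 26],
    [[8, 23, -135], [0, 0, 0], 26],
    [[8, 23, -170], [0, 0, 0], 26],
  ],
)

```text
time_s: 6.38
ee_pos: [0.57, 0.3579, 0.1072]
eef_rot: [-3.141, 0.001, 0.968]
force: [1.3, 0.1, -0.6]
grip_width: 0.0288
```

Request:
jog_arm(
  moves=[
    [[0, 0, -15], [0, 0, 0], 26],
    [[0, 0, -30], [0, 0, 0], 26],
    [[0, 0, -40], [0, 0, 0], 26],
    [[0, 0, -45], [0, 0, 0], 26],
    [[0, 0, -45], [0, 0, 0], 26],
  ],
)

```text
time_s: 6.8
ee_pos: [0.5705, 0.3579, 0.0638]
eef_rot: [-3.141, 0.001, 0.968]
force: [-0.6, 0.0, -1.3]
grip_width: 0.0289
```

Run:
```python
from h import *
s=eyes.camera("side");t=eyes.camera("top")
cv2.imwrite("pics/s6.png",s["frame"][:,:,::-1]);crop(t,160,180,320,300,5,"pics/t6.png")
print(ctrl.get_obs()["ee_pos"],ctrl.get_obs()["grip_width"],ctrl.get_obs()["force"])
```

```text
[0.57103573 0.35824477 0.06536326] 0.028713162287581497 [ 0.53467761  0.91163872 -1.19121132]
```

View pics/s6.png

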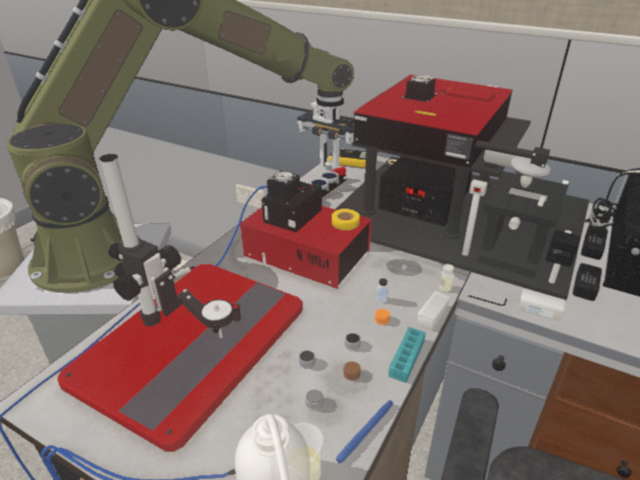

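View pics/t6.png

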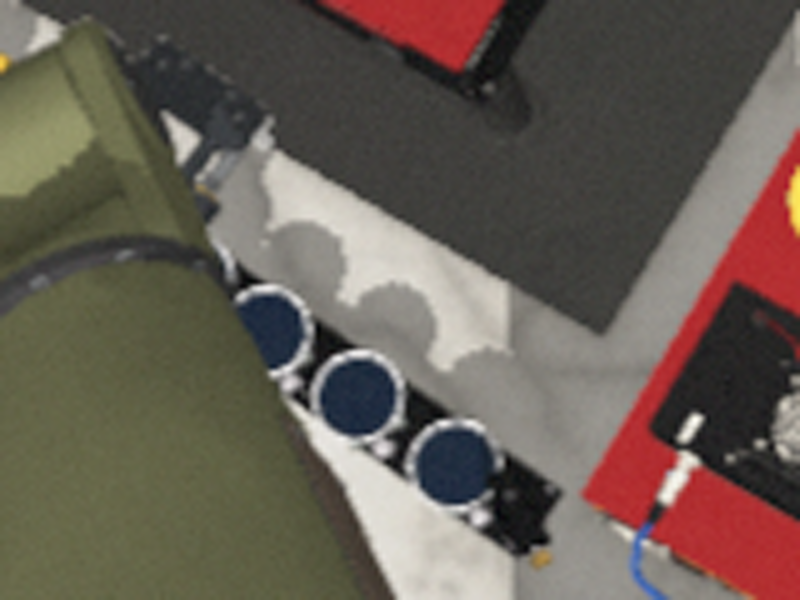

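Request:
jog_arm(
  moves=[
    [[0, 2, -8], [0, 0, 0], 26],
    [[0, 2, -15], [0, 0, 0], 26],
    [[0, 2, -19], [0, 0, 0], 26],
    [[0, 2, -22], [0, 0, 0], 26],
    [[0, 2, -23], [0, 0, 0], 26],
  ],
)

```text
time_s: 7.32
ee_pos: [0.5704, 0.3599, 0.0405]
eef_rot: [-3.141, 0.001, 0.968]
force: [-0.4, -0.7, 0.2]
grip_width: 0.0285
```

Request:
jog_arm(
  moves=[
    [[0, 0, -1], [0, 0, 0], 26],
    [[0, 0, -1], [0, 0, 0], 26],
    [[0, 0, -2], [0, 0, 0], 26],
    [[0, 0, -2], [0, 0, 0], 26],
  ],
)

```text
time_s: 7.65
ee_pos: [0.5709, 0.3602, 0.04]
eef_rot: [3.141, -0.001, 0.968]
force: [-1.0, -1.1, 3.3]
grip_width: 0.0289
```

Request:
jog_arm(
  moves=[
    [[0, 0, 0], [0, 0, 0], 34],
    [[0, 0, 0], [0, 0, 0], 42],
    [[0, 0, 0], [0, 0, 0], 50],
    [[0, 0, 0], [0, 0, 0], 50],
    [[0, 0, 5], [0, 0, 0], 50],
  ],
)

```text
time_s: 8.07
ee_pos: [0.5702, 0.3598, 0.0434]
eef_rot: [-3.141, 0.002, 0.968]
force: [-0.6, -0.0, -0.0]
grip_width: 0.0496
```

Request:
jog_arm(
  moves=[
    [[0, 0, 15], [0, 0, 0], 50],
    [[0, 0, 55], [0, 0, 0], 50],
    [[0, 0, 95], [0, 0, 0], 50],
    [[0, 0, 135], [0, 0, 0], 50],
    [[0, 0, 175], [0, 0, 0], 50],
  ],
)

```text
time_s: 8.48
ee_pos: [0.5703, 0.3598, 0.2218]
eef_rot: [3.141, -0.0, 0.968]
force: [0.2, 0.4, 0.1]
grip_width: 0.0499
```

Request:
jog_arm(
  moves=[
    [[-10, -15, 30], [0, 0, 0], 50],
    [[-24, -48, 60], [0, 0, 0], 50],
    [[-38, -86, 60], [0, 0, 0], 50],
    [[-52, -124, 60], [0, 0, 0], 50],
    [[-66, -162, 60], [0, 0, 0], 50],
  ],
)

```text
time_s: 8.9
ee_pos: [0.5037, 0.1971, 0.28]
eef_rot: [3.141, -0.001, 0.969]
force: [0.8, -0.8, 0.7]
grip_width: 0.0499
```

Request:
jog_arm(
  moves=[
    [[-8, -38, 0], [0, 0, 0], 50],
    [[-10, -79, 0], [0, 0, 0], 50],
    [[-10, -120, 0], [0, 0, 0], 50],
    [[-5, -160, 0], [0, 0, 0], 50],
    [[0, -200, 0], [0, 0, 0], 50],
  ],
)

```text
time_s: 9.32
ee_pos: [0.5043, -0.0034, 0.2801]
eef_rot: [3.14, -0.001, 0.968]
force: [0.9, 0.6, 0.6]
grip_width: 0.0499
```

Run:
```python
from h import *
s=eyes.camera("side");t=eyes.camera("top")
crop(s,230,130,380,240,5,"pics/s7.png");crop(t,160,180,320,300,5,"pics/t7.png")
print(ctrl.get_obs()["ee_pos"])
```

```text
[ 0.50490712 -0.00602439  0.27965592]
```

View pics/s7.png

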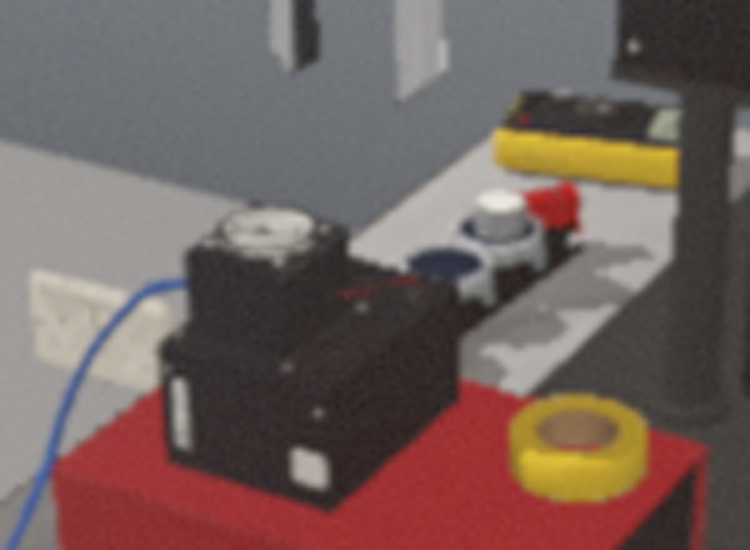

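View pics/t7.png

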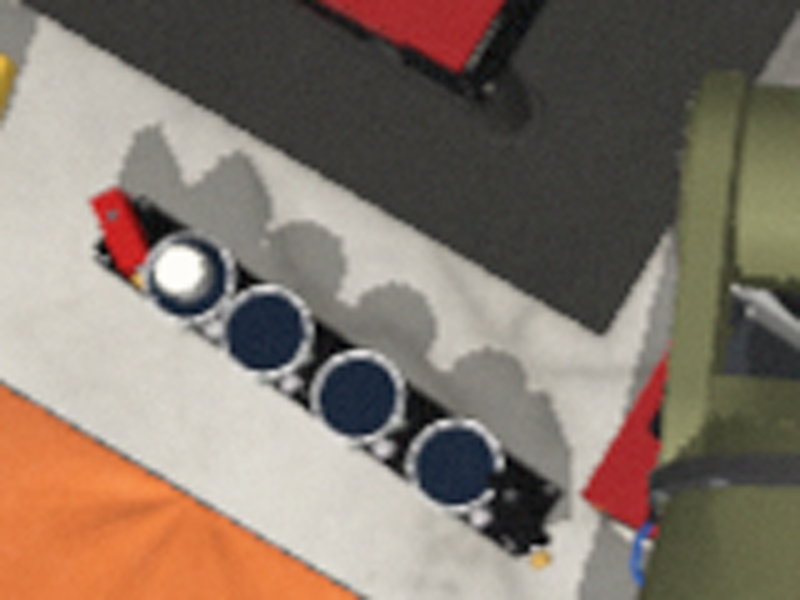

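Run:
```python
from h import *
t=eyes.camera("top")
print(ray(t,160+182/5,180+272/5,.051),ray(t,160+190/5,180+277/5,.036))
```

```text
[0.56987716 0.35795463 0.051     ] [0.56980838 0.35727115 0.036     ]
```

Request:
jog_arm(
  moves=[
    [[5, -40, 0], [0, 0, 0], 50],
    [[10, -80, 0], [0, 0, 0], 50],
    [[15, -120, 0], [0, 0, 0], 50],
    [[20, -160, 0], [0, 0, 0], 50],
    [[25, -200, 0], [0, 0, 0], 50],
  ],
)

```text
time_s: 9.88
ee_pos: [0.5301, -0.2021, 0.2797]
eef_rot: [3.141, -0.0, 0.97]
force: [0.4, 0.9, 0.3]
grip_width: 0.0501
```

Request:
jog_arm(
  moves=[
    [[0, -40, 0], [0, 0, 0], 50],
    [[0, -80, 0], [0, 0, 0], 50],
    [[0, -120, -5], [0, 0, 0], 50],
    [[0, -160, -10], [0, 0, 0], 50],
    [[0, -200, -20], [0, 0, 0], 50],
  ],
)

```text
time_s: 10.3
ee_pos: [0.5306, -0.4023, 0.2603]
eef_rot: [3.14, 0.0, 0.97]
force: [0.8, -0.0, -0.6]
grip_width: 0.0502
```

Request:
jog_arm(
  moves=[
    [[0, -11, -35], [0, 0, 0], 50],
    [[0, -11, -75], [0, 0, 0], 50],
    [[0, -11, -115], [0, 0, 0], 50],
    [[0, -11, -155], [0, 0, 0], 50],
    [[0, -11, -190], [0, 0, 0], 50],
  ],
)

```text
time_s: 10.72
ee_pos: [0.5302, -0.4108, 0.0668]
eef_rot: [-3.14, -0.0, 0.969]
force: [0.6, -0.3, -1.2]
grip_width: 0.0503
```

Run:
```python
from h import *
s=eyes.camera("side")
crop(s,250,290,400,440,4,"pics/s8.png")
print(ctrl.get_obs()["ee_pos"])
```

```text
[ 0.52794137 -0.40885988  0.05949828]
```

View pics/s8.png

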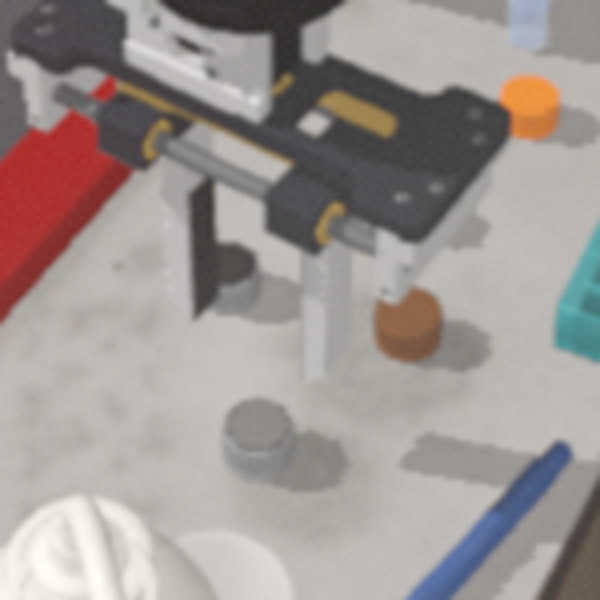

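Request:
jog_arm(
  moves=[
    [[0, -3, -10], [0, 0, 0], 50],
    [[0, -3, -25], [0, 0, 0], 50],
    [[0, -3, -35], [0, 0, 0], 50],
    [[0, -3, -35], [0, 0, 0], 50],
    [[0, -3, -35], [0, 0, 0], 50],
  ],
)

```text
time_s: 11.18
ee_pos: [0.5304, -0.4156, 0.0356]
eef_rot: [3.14, 0.0, 0.968]
force: [1.3, -0.2, 0.6]
grip_width: 0.0497
```

Request:
jog_arm(
  moves=[
    [[0, 0, -12], [0, 0, 0], 50],
    [[0, 0, -24], [0, 0, 0], 50],
    [[0, 0, -29], [0, 0, 0], 50],
    [[0, 0, -29], [0, 0, 0], 40],
    [[0, 0, -29], [0, 0, 0], 34],
  ],
)

```text
time_s: 11.6
ee_pos: [0.5297, -0.4154, 0.0048]
eef_rot: [-3.141, -0.0, 0.968]
force: [0.5, -0.5, 0.3]
grip_width: 0.0404
```

Request:
jog_arm(
  moves=[
    [[0, 0, 0], [0, 0, 0], 26],
    [[0, 0, 0], [0, 0, 0], 26],
    [[0, 0, 0], [0, 0, 0], 26],
    [[0, 0, 0], [0, 0, 0], 26],
  ],
)

```text
time_s: 11.93
ee_pos: [0.53, -0.4157, 0.0057]
eef_rot: [3.141, 0.0, 0.968]
force: [0.1, 0.7, 1.1]
grip_width: 0.0285
```

Request:
jog_arm(
  moves=[
    [[0, 0, 2], [0, 0, 0], 26],
    [[0, 0, 8], [0, 0, 0], 26],
    [[0, 0, 20], [0, 0, 0], 26],
    [[0, 0, 45], [0, 0, 0], 26],
    [[0, 0, 70], [0, 0, 0], 26],
  ],
)

```text
time_s: 12.35
ee_pos: [0.5295, -0.4153, 0.0765]
eef_rot: [-3.141, -0.0, 0.968]
force: [-0.1, -0.1, -1.1]
grip_width: 0.0285
```

Run:
```python
from h import *
s=eyes.camera("side")
crop(s,250,270,400,420,4,"pics/s9.png")
print(ctrl.get_obs()["ee_pos"])
```

```text
[ 0.53142808 -0.4168547   0.08300345]
```

View pics/s9.png

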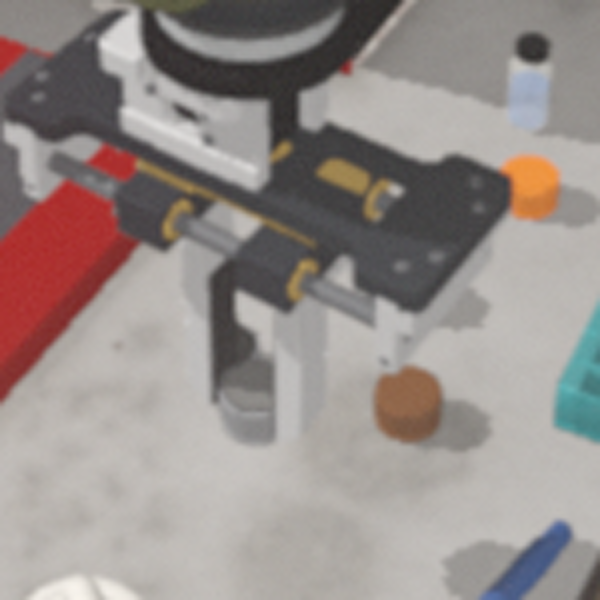

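Request:
jog_arm(
  moves=[
    [[0, 0, 40], [0, 0, 0], 26],
    [[0, 0, 80], [0, 0, 0], 26],
    [[0, 0, 120], [0, 0, 0], 26],
    [[0, 0, 160], [0, 0, 0], 26],
    [[0, 0, 200], [0, 0, 0], 26],
  ],
)

```text
time_s: 12.82
ee_pos: [0.5294, -0.4151, 0.2787]
eef_rot: [3.14, 0.0, 0.968]
force: [0.5, -0.4, -0.4]
grip_width: 0.0289
```

Request:
jog_arm(
  moves=[
    [[0, 35, 5], [0, 0, 0], 26],
    [[0, 75, 5], [0, 0, 0], 26],
    [[0, 115, 5], [0, 0, 0], 26],
    [[0, 155, 5], [0, 0, 0], 26],
    [[0, 195, 5], [0, 0, 0], 26],
  ],
)

```text
time_s: 13.23
ee_pos: [0.5292, -0.2186, 0.2814]
eef_rot: [3.14, -0.0, 0.968]
force: [-0.2, -0.2, -1.6]
grip_width: 0.0282
```

Request:
jog_arm(
  moves=[
    [[-5, 40, 0], [0, 0, 0], 26],
    [[-10, 80, 0], [0, 0, 0], 26],
    [[-15, 120, 0], [0, 0, 0], 26],
    [[-20, 160, 0], [0, 0, 0], 26],
    [[-25, 200, 0], [0, 0, 0], 26],
  ],
)

```text
time_s: 13.65
ee_pos: [0.504, -0.0187, 0.2815]
eef_rot: [3.14, -0.001, 0.968]
force: [0.7, 0.4, -0.5]
grip_width: 0.0286
```

Request:
jog_arm(
  moves=[
    [[0, 40, 0], [0, 0, 0], 26],
    [[0, 80, 0], [0, 0, 0], 26],
    [[0, 120, 0], [0, 0, 0], 26],
    [[0, 160, 0], [0, 0, 0], 26],
    [[5, 200, 0], [0, 0, 0], 26],
  ],
)

```text
time_s: 14.07
ee_pos: [0.5089, 0.1815, 0.2818]
eef_rot: [3.14, -0.001, 0.968]
force: [0.3, -0.3, -0.5]
grip_width: 0.0286
```

Request:
jog_arm(
  moves=[
    [[10, 40, 0], [0, 0, 0], 26],
    [[20, 80, 0], [0, 0, 0], 26],
    [[25, 110, -10], [0, 0, 0], 26],
    [[29, 130, -30], [0, 0, 0], 26],
    [[29, 135, -60], [0, 0, 0], 26],
  ],
)

```text
time_s: 14.48
ee_pos: [0.5393, 0.3179, 0.2221]
eef_rot: [3.14, -0.004, 0.971]
force: [0.3, -0.7, -1.3]
grip_width: 0.0287
```

Request:
jog_arm(
  moves=[
    [[1, 0, -35], [0, 0, 0], 26],
    [[1, 0, -75], [0, 0, 0], 26],
    [[1, 0, -115], [0, 0, 0], 26],
    [[1, 0, -145], [0, 0, 0], 26],
    [[1, 0, -155], [0, 0, 0], 26],
  ],
)

```text
time_s: 14.9
ee_pos: [0.538, 0.3136, 0.0613]
eef_rot: [-3.139, 0.005, 0.968]
force: [-0.5, 0.6, -2.2]
grip_width: 0.0283
```

Request:
jog_arm(
  moves=[
    [[0, 0, 0], [0, 0, 0], 26],
    [[0, 0, 0], [0, 0, 0], 26],
    [[0, 0, 0], [0, 0, 0], 26],
  ],
)

```text
time_s: 15.15
ee_pos: [0.541, 0.3151, 0.0682]
eef_rot: [3.14, -0.004, 0.968]
force: [-0.4, 0.4, -0.0]
grip_width: 0.0287
```

Request:
jog_arm(
  moves=[
    [[0, 0, -8], [0, 0, 0], 26],
    [[0, 0, -16], [0, 0, 0], 26],
    [[0, 0, -22], [0, 0, 0], 26],
    [[0, 0, -25], [0, 0, 0], 26],
    [[0, 0, -25], [0, 0, 0], 26],
  ],
)

```text
time_s: 15.57
ee_pos: [0.5394, 0.3143, 0.0392]
eef_rot: [-3.141, 0.001, 0.968]
force: [0.2, -0.3, -1.4]
grip_width: 0.0285
```

Request:
jog_arm(
  moves=[
    [[0, 0, -1], [0, 0, 0], 26],
    [[0, 0, -2], [0, 0, 0], 26],
    [[0, 0, -2], [0, 0, 0], 26],
    [[0, 0, -2], [0, 0, 0], 26],
  ],
)

```text
time_s: 15.9
ee_pos: [0.54, 0.3146, 0.0387]
eef_rot: [3.141, -0.001, 0.968]
force: [-1.1, -0.2, 2.9]
grip_width: 0.0287
```

Contact; release and retreat, then go for dark.

Request:
jog_arm(
  moves=[
    [[0, 0, 0], [0, 0, 0], 34],
    [[0, 0, 0], [0, 0, 0], 42],
    [[0, 0, 0], [0, 0, 0], 50],
    [[0, 0, 0], [0, 0, 0], 50],
    [[0, 0, 5], [0, 0, 0], 50],
  ],
)

```text
time_s: 16.32
ee_pos: [0.5393, 0.3143, 0.0425]
eef_rot: [-3.141, 0.001, 0.968]
force: [-0.2, -0.5, 0.7]
grip_width: 0.0498
```

Request:
jog_arm(
  moves=[
    [[0, 0, 15], [0, 0, 0], 50],
    [[0, 0, 55], [0, 0, 0], 50],
    [[0, 0, 95], [0, 0, 0], 50],
    [[0, 0, 135], [0, 0, 0], 50],
    [[0, 0, 175], [0, 0, 0], 50],
  ],
)

```text
time_s: 16.73
ee_pos: [0.5395, 0.3143, 0.2207]
eef_rot: [3.141, -0.0, 0.968]
force: [0.1, -0.4, 0.4]
grip_width: 0.0502
```

Request:
jog_arm(
  moves=[
    [[-5, -15, 30], [0, 0, 0], 50],
    [[-10, -50, 60], [0, 0, 0], 50],
    [[-20, -90, 60], [0, 0, 0], 50],
    [[-30, -130, 60], [0, 0, 0], 50],
    [[-35, -170, 60], [0, 0, 0], 50],
  ],
)

```text
time_s: 17.15
ee_pos: [0.5039, 0.1446, 0.2792]
eef_rot: [3.141, -0.001, 0.969]
force: [2.3, 0.5, -0.2]
grip_width: 0.05
```

Request:
jog_arm(
  moves=[
    [[0, -40, 0], [0, 0, 0], 50],
    [[0, -80, 0], [0, 0, 0], 50],
    [[0, -120, 0], [0, 0, 0], 50],
    [[0, -160, 0], [0, 0, 0], 50],
    [[0, -200, 0], [0, 0, 0], 50],
  ],
)

```text
time_s: 17.57
ee_pos: [0.5045, -0.056, 0.2789]
eef_rot: [3.141, -0.0, 0.968]
force: [0.8, 0.5, -0.4]
grip_width: 0.0498
```

Request:
jog_arm(
  moves=[
    [[2, -40, 0], [0, 0, 0], 50],
    [[4, -80, 0], [0, 0, 0], 50],
    [[6, -120, 0], [0, 0, 0], 50],
    [[8, -160, 0], [0, 0, 0], 50],
    [[10, -200, 0], [0, 0, 0], 50],
  ],
)

```text
time_s: 17.98
ee_pos: [0.5146, -0.2561, 0.2788]
eef_rot: [3.141, -0.0, 0.968]
force: [0.1, 0.6, 1.4]
grip_width: 0.0503
```

Run:
```python
from h import *
s=eyes.camera("side");t=eyes.camera("top")
a=t["frame"][195:295,170:290,::-1];b=s["frame"][140:240,280:400,::-1]
cv2.imwrite("pics/ts10.png",cv2.resize(np.vstack([a,b]),None,fx=3,fy=3,interpolation=2))
print(ctrl.get_obs()["ee_pos"])
```

```text
[ 0.51418795 -0.25861336  0.27772895]
```

View pics/ts10.png

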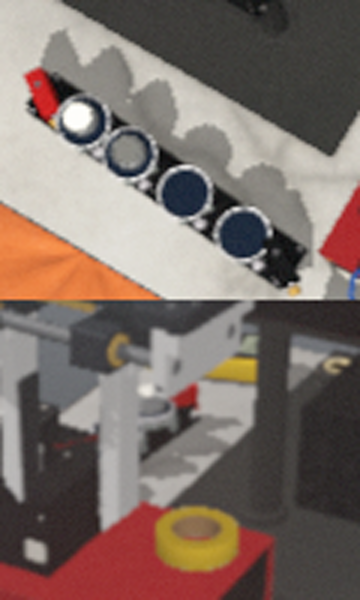

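Request:
jog_arm(
  moves=[
    [[1, -40, 0], [0, 0, 0], 50],
    [[1, -72, -20], [0, 0, 0], 50],
    [[1, -72, -60], [0, 0, 0], 50],
    [[1, -72, -100], [0, 0, 0], 50],
    [[1, -72, -140], [0, 0, 0], 50],
  ],
)

```text
time_s: 18.5
ee_pos: [0.5158, -0.3259, 0.1371]
eef_rot: [3.141, -0.0, 0.968]
force: [0.9, 0.4, 0.1]
grip_width: 0.0501
```

Request:
jog_arm(
  moves=[
    [[0, 0, -35], [0, 0, 0], 50],
    [[0, 0, -70], [0, 0, 0], 50],
    [[0, 0, -100], [0, 0, 0], 50],
    [[0, 0, -100], [0, 0, 0], 50],
    [[0, 0, -100], [0, 0, 0], 50],
  ],
)

```text
time_s: 18.92
ee_pos: [0.5159, -0.3255, 0.0383]
eef_rot: [-3.14, -0.0, 0.968]
force: [0.7, -0.9, 0.5]
grip_width: 0.0498
```

Run:
```python
from h import *
s=eyes.camera("side")
crop(s,250,270,400,420,4,"pics/s11.png")
print(ctrl.get_obs()["ee_pos"])
```

```text
[ 0.5167038  -0.32619664  0.04002908]
```

View pics/s11.png

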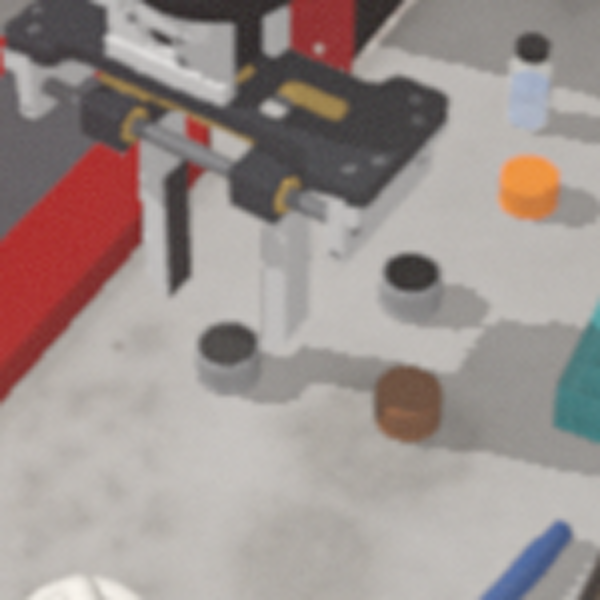

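Correct by (-1, -2.5) and descend 33.

Request:
jog_arm(
  moves=[
    [[-1, -2.5, -10], [0, 0, 0], 50],
    [[-1, -2.5, -22], [0, 0, 0], 50],
    [[-1, -2.5, -33], [0, 0, 0], 50],
    [[-1, -2.5, -33], [0, 0, 0], 50],
    [[-1, -2.5, -33], [0, 0, 0], 50],
  ],
)

```text
time_s: 19.38
ee_pos: [0.5146, -0.3284, 0.0046]
eef_rot: [-3.14, -0.0, 0.968]
force: [0.3, 0.4, 0.7]
grip_width: 0.05
```

Request:
jog_arm(
  moves=[
    [[0, 0, 0], [0, 0, 0], 34],
    [[0, 0, 0], [0, 0, 0], 26],
    [[0, 0, 0], [0, 0, 0], 26],
    [[0, 0, 0], [0, 0, 0], 26],
    [[0, 0, 0], [0, 0, 0], 26],
  ],
)

```text
time_s: 19.8
ee_pos: [0.5152, -0.3287, 0.0057]
eef_rot: [3.141, 0.0, 0.968]
force: [1.3, 0.4, 2.5]
grip_width: 0.0289
```

Request:
jog_arm(
  moves=[
    [[0, 0, 2], [0, 0, 0], 26],
    [[0, 0, 8], [0, 0, 0], 26],
    [[0, 0, 20], [0, 0, 0], 26],
    [[0, 0, 45], [0, 0, 0], 26],
    [[0, 0, 70], [0, 0, 0], 26],
  ],
)

```text
time_s: 20.22
ee_pos: [0.5147, -0.3284, 0.0765]
eef_rot: [-3.141, -0.0, 0.968]
force: [0.3, -0.9, -1.1]
grip_width: 0.0287
```

Run:
```python
from h import *
s=eyes.camera("side")
crop(s,250,240,400,390,3,"pics/s12.png")
print(ctrl.get_obs()["ee_pos"])
```

```text
[ 0.51671829 -0.32979605  0.08246558]
```

View pics/s12.png

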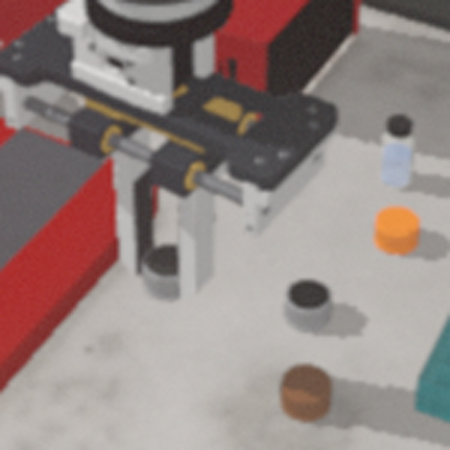

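Request:
jog_arm(
  moves=[
    [[0, 0, 40], [0, 0, 0], 26],
    [[0, 0, 80], [0, 0, 0], 26],
    [[0, 0, 120], [0, 0, 0], 26],
    [[0, 0, 160], [0, 0, 0], 26],
    [[0, 0, 200], [0, 0, 0], 26],
  ],
)

```text
time_s: 20.68
ee_pos: [0.5145, -0.3283, 0.2786]
eef_rot: [3.14, 0.0, 0.968]
force: [-0.3, -0.1, -0.9]
grip_width: 0.0283
```

Request:
jog_arm(
  moves=[
    [[-2, 35, 5], [0, 0, 0], 26],
    [[-5, 75, 5], [0, 0, 0], 26],
    [[-8, 115, 5], [0, 0, 0], 26],
    [[-10, 155, 5], [0, 0, 0], 26],
    [[-12, 195, 5], [0, 0, 0], 26],
  ],
)

```text
time_s: 21.1
ee_pos: [0.5022, -0.1319, 0.2813]
eef_rot: [3.14, -0.0, 0.968]
force: [1.3, 0.6, -0.9]
grip_width: 0.0286
```

Request:
jog_arm(
  moves=[
    [[0, 40, 0], [0, 0, 0], 26],
    [[0, 80, 0], [0, 0, 0], 26],
    [[0, 120, 0], [0, 0, 0], 26],
    [[0, 160, 0], [0, 0, 0], 26],
    [[0, 200, 0], [0, 0, 0], 26],
  ],
)

```text
time_s: 21.52
ee_pos: [0.5024, 0.0683, 0.2815]
eef_rot: [3.14, -0.001, 0.968]
force: [0.9, -0.4, -0.4]
grip_width: 0.029
```

Request:
jog_arm(
  moves=[
    [[0, 40, 0], [0, 0, 0], 26],
    [[0, 80, 0], [0, 0, 0], 26],
    [[0, 120, 0], [0, 0, 0], 26],
    [[0, 160, 0], [0, 0, 0], 26],
    [[0, 196, -10], [0, 0, 0], 26],
  ],
)

```text
time_s: 21.93
ee_pos: [0.5028, 0.2649, 0.2729]
eef_rot: [3.14, -0.004, 0.969]
force: [0.3, -0.5, -0.4]
grip_width: 0.0286
```

Request:
jog_arm(
  moves=[
    [[0, 0, -40], [0, 0, 0], 26],
    [[0, 0, -80], [0, 0, 0], 26],
    [[0, 0, -120], [0, 0, 0], 26],
    [[0, 0, -160], [0, 0, 0], 26],
    [[0, 0, -180], [0, 0, 0], 26],
  ],
)

```text
time_s: 22.35
ee_pos: [0.5012, 0.2617, 0.0866]
eef_rot: [-3.139, 0.004, 0.968]
force: [1.2, 0.3, -1.5]
grip_width: 0.0283
```

Request:
jog_arm(
  moves=[
    [[0, 0, -10], [0, 0, 0], 26],
    [[0, 0, -20], [0, 0, 0], 26],
    [[0, 0, -25], [0, 0, 0], 26],
    [[0, 0, -25], [0, 0, 0], 26],
    [[0, 0, -25], [0, 0, 0], 26],
  ],
)

```text
time_s: 22.77
ee_pos: [0.5036, 0.2627, 0.0665]
eef_rot: [3.141, -0.002, 0.968]
force: [0.5, 0.6, -0.2]
grip_width: 0.0286
```

Request:
jog_arm(
  moves=[
    [[0, 0, -8], [0, 0, 0], 26],
    [[0, 0, -16], [0, 0, 0], 26],
    [[0, 0, -22], [0, 0, 0], 26],
    [[0, 0, -25], [0, 0, 0], 26],
    [[0, 0, -25], [0, 0, 0], 26],
  ],
)

```text
time_s: 23.18
ee_pos: [0.5026, 0.2622, 0.0393]
eef_rot: [-3.141, 0.001, 0.968]
force: [-0.0, -0.1, -0.7]
grip_width: 0.0286
```

Request:
jog_arm(
  moves=[
    [[0, 0, -1], [0, 0, 0], 26],
    [[0, 0, -2], [0, 0, 0], 26],
    [[0, 0, -2], [0, 0, 0], 26],
    [[0, 0, -2], [0, 0, 0], 26],
  ],
)

```text
time_s: 23.52
ee_pos: [0.5032, 0.2625, 0.0386]
eef_rot: [3.141, -0.001, 0.968]
force: [-0.7, 0.0, 2.1]
grip_width: 0.029
```

Request:
jog_arm(
  moves=[
    [[0, 0, 0], [0, 0, 0], 34],
    [[0, 0, 0], [0, 0, 0], 42],
    [[0, 0, 0], [0, 0, 0], 50],
    [[0, 0, 0], [0, 0, 0], 50],
    [[0, 0, 5], [0, 0, 0], 50],
  ],
)

```text
time_s: 23.93
ee_pos: [0.5026, 0.2622, 0.0426]
eef_rot: [-3.141, 0.001, 0.968]
force: [-0.3, 1.0, 0.1]
grip_width: 0.0495
```

Request:
jog_arm(
  moves=[
    [[0, 0, 15], [0, 0, 0], 50],
    [[0, 0, 55], [0, 0, 0], 50],
    [[0, 0, 95], [0, 0, 0], 50],
    [[0, 0, 135], [0, 0, 0], 50],
    [[0, 0, 175], [0, 0, 0], 50],
  ],
)

```text
time_s: 24.35
ee_pos: [0.5026, 0.2622, 0.2207]
eef_rot: [3.141, -0.0, 0.968]
force: [0.9, 0.4, 0.6]
grip_width: 0.0498
```

Request:
jog_arm(
  moves=[
    [[0, -15, 30], [0, 0, 0], 50],
    [[0, -50, 60], [0, 0, 0], 50],
    [[0, -90, 60], [0, 0, 0], 50],
    [[0, -130, 60], [0, 0, 0], 50],
    [[0, -170, 60], [0, 0, 0], 50],
  ],
)

```text
time_s: 24.77
ee_pos: [0.5025, 0.0907, 0.2792]
eef_rot: [3.14, -0.001, 0.969]
force: [0.9, -0.2, 0.0]
grip_width: 0.0504
```

Request:
jog_arm(
  moves=[
    [[5, -40, 0], [0, 0, 0], 50],
    [[10, -80, 0], [0, 0, 0], 50],
    [[18, -118, 0], [0, 0, 0], 50],
    [[28, -156, 0], [0, 0, 0], 50],
    [[38, -194, 0], [0, 0, 0], 50],
  ],
)

```text
time_s: 25.18
ee_pos: [0.5409, -0.1036, 0.2789]
eef_rot: [3.141, -0.0, 0.968]
force: [1.2, -0.1, -0.5]
grip_width: 0.0496
```

Request:
jog_arm(
  moves=[
    [[12, -38, 0], [0, 0, 0], 50],
    [[24, -76, 0], [0, 0, 0], 50],
    [[36, -114, 0], [0, 0, 0], 50],
    [[48, -150, 0], [0, 0, 0], 50],
    [[59, -184, 0], [0, 0, 0], 50],
  ],
)

```text
time_s: 25.6
ee_pos: [0.6, -0.2878, 0.2785]
eef_rot: [3.141, 0.0, 0.968]
force: [0.6, -0.2, 0.4]
grip_width: 0.0501
```

Request:
jog_arm(
  moves=[
    [[0, 0, -30], [0, 0, 0], 50],
    [[0, 0, -70], [0, 0, 0], 50],
    [[0, 0, -110], [0, 0, 0], 50],
    [[0, 0, -150], [0, 0, 0], 50],
    [[0, 0, -180], [0, 0, 0], 50],
  ],
)

```text
time_s: 26.02
ee_pos: [0.5989, -0.2851, 0.0951]
eef_rot: [-3.139, 0.0, 0.968]
force: [0.2, 0.6, -0.4]
grip_width: 0.0501
```

Request:
jog_arm(
  moves=[
    [[0, 0, -20], [0, 0, 0], 50],
    [[0, 0, -40], [0, 0, 0], 50],
    [[0, 0, -50], [0, 0, 0], 50],
    [[0, 0, -50], [0, 0, 0], 50],
    [[0, 0, -50], [0, 0, 0], 50],
  ],
)

```text
time_s: 26.43
ee_pos: [0.6002, -0.2857, 0.049]
eef_rot: [3.141, -0.0, 0.968]
force: [0.7, -0.2, 0.4]
grip_width: 0.0498
```

Run:
```python
from h import *
s=eyes.camera("side");t=eyes.camera("top")
crop(s,280,240,430,390,4,"pics/s13.png");crop(t,160,180,320,300,4,"pics/t13.png")
print(ctrl.get_obs()["ee_pos"])
```

```text
[ 0.60071216 -0.28599262  0.05008499]
```

View pics/s13.png

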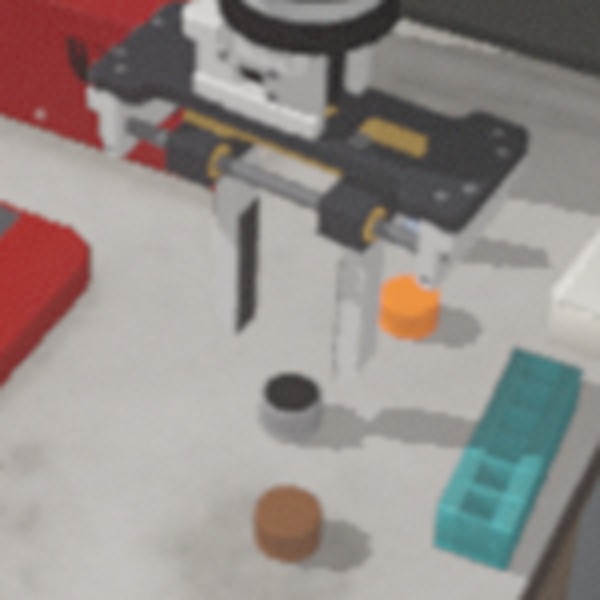

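View pics/t13.png

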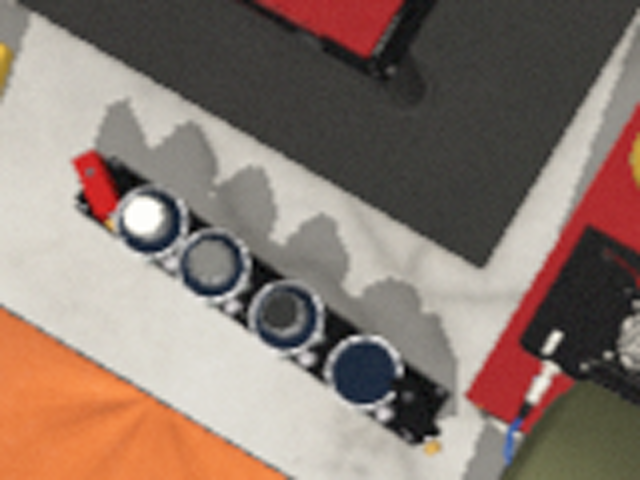

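Request:
jog_arm(
  moves=[
    [[0, 0, -15], [0, 0, 0], 50],
    [[0, 0, -30], [0, 0, 0], 50],
    [[0, 0, -43], [0, 0, 0], 50],
    [[0, 0, -43], [0, 0, 0], 50],
    [[0, 0, -43], [0, 0, 0], 50],
  ],
)

```text
time_s: 26.95
ee_pos: [0.6001, -0.2856, 0.0055]
eef_rot: [-3.141, -0.0, 0.968]
force: [0.6, 0.3, 0.1]
grip_width: 0.05
```

Request:
jog_arm(
  moves=[
    [[0, 0, 0], [0, 0, 0], 34],
    [[0, 0, 0], [0, 0, 0], 26],
    [[0, 0, 0], [0, 0, 0], 26],
    [[0, 0, 0], [0, 0, 0], 26],
    [[0, 0, 0], [0, 0, 0], 26],
  ],
)

```text
time_s: 27.37
ee_pos: [0.6003, -0.2858, 0.006]
eef_rot: [3.141, -0.0, 0.968]
force: [-0.5, -0.5, 4.0]
grip_width: 0.0289
```

Request:
jog_arm(
  moves=[
    [[0, 0, 2], [0, 0, 0], 26],
    [[0, 0, 8], [0, 0, 0], 26],
    [[0, 0, 20], [0, 0, 0], 26],
    [[0, 0, 45], [0, 0, 0], 26],
    [[0, 0, 70], [0, 0, 0], 26],
  ],
)

```text
time_s: 27.78
ee_pos: [0.5996, -0.2854, 0.0764]
eef_rot: [-3.14, 0.0, 0.968]
force: [0.1, 0.2, 1.1]
grip_width: 0.0289
```

Run:
```python
from h import *
s=eyes.camera("side")
crop(s,280,240,430,390,3,"pics/s14.png")
print(ctrl.get_obs()["ee_pos"])
```

```text
[ 0.6018447  -0.28656916  0.08280288]
```

View pics/s14.png

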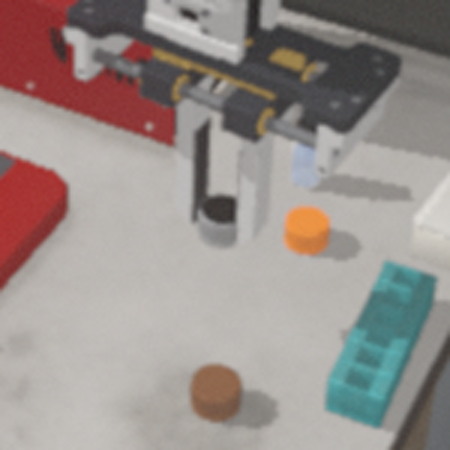

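Request:
jog_arm(
  moves=[
    [[0, 0, 40], [0, 0, 0], 26],
    [[0, 0, 80], [0, 0, 0], 26],
    [[0, 0, 120], [0, 0, 0], 26],
    [[0, 0, 160], [0, 0, 0], 26],
    [[0, 0, 200], [0, 0, 0], 26],
  ],
)

```text
time_s: 28.25
ee_pos: [0.5995, -0.2853, 0.2786]
eef_rot: [3.14, -0.0, 0.968]
force: [0.1, -0.3, -0.6]
grip_width: 0.0288
```

Request:
jog_arm(
  moves=[
    [[-12, 33, 5], [0, 0, 0], 26],
    [[-24, 70, 5], [0, 0, 0], 26],
    [[-36, 107, 5], [0, 0, 0], 26],
    [[-48, 144, 5], [0, 0, 0], 26],
    [[-60, 181, 5], [0, 0, 0], 26],
  ],
)

```text
time_s: 28.67
ee_pos: [0.5389, -0.103, 0.2812]
eef_rot: [3.14, -0.0, 0.968]
force: [0.2, -0.9, -0.0]
grip_width: 0.0283
```

Request:
jog_arm(
  moves=[
    [[-12, 38, 0], [0, 0, 0], 26],
    [[-24, 76, 0], [0, 0, 0], 26],
    [[-36, 114, 0], [0, 0, 0], 26],
    [[-48, 152, 0], [0, 0, 0], 26],
    [[-60, 190, 0], [0, 0, 0], 26],
  ],
)

```text
time_s: 29.08
ee_pos: [0.4789, 0.087, 0.2814]
eef_rot: [3.14, -0.001, 0.968]
force: [0.8, 0.7, -0.8]
grip_width: 0.0288
```

Request:
jog_arm(
  moves=[
    [[-5, 35, 0], [0, 0, 0], 26],
    [[-10, 75, 0], [0, 0, 0], 26],
    [[-15, 105, 0], [0, 0, 0], 26],
    [[-15, 122, 0], [0, 0, 0], 26],
    [[-15, 122, -20], [0, 0, 0], 26],
  ],
)

```text
time_s: 29.5
ee_pos: [0.4653, 0.2107, 0.264]
eef_rot: [3.138, -0.006, 0.971]
force: [0.6, -0.8, -0.3]
grip_width: 0.0286
```

Request:
jog_arm(
  moves=[
    [[0, 0, -30], [0, 0, 0], 26],
    [[0, 0, -70], [0, 0, 0], 26],
    [[0, 0, -110], [0, 0, 0], 26],
    [[0, 0, -140], [0, 0, 0], 26],
    [[0, 0, -160], [0, 0, 0], 26],
  ],
)

```text
time_s: 29.92
ee_pos: [0.4639, 0.207, 0.098]
eef_rot: [-3.14, 0.002, 0.968]
force: [-0.6, -0.4, -1.0]
grip_width: 0.0286
```

Request:
jog_arm(
  moves=[
    [[0, 0, -15], [0, 0, 0], 26],
    [[0, 0, -30], [0, 0, 0], 26],
    [[0, 0, -35], [0, 0, 0], 26],
    [[0, 0, -35], [0, 0, 0], 26],
    [[0, 0, -35], [0, 0, 0], 26],
  ],
)

```text
time_s: 30.33
ee_pos: [0.4654, 0.2076, 0.0662]
eef_rot: [3.141, -0.001, 0.968]
force: [0.3, -0.1, -0.1]
grip_width: 0.0285
```

Request:
jog_arm(
  moves=[
    [[0, 0, -8], [0, 0, 0], 26],
    [[0, 0, -16], [0, 0, 0], 26],
    [[0, 0, -22], [0, 0, 0], 26],
    [[0, 0, -25], [0, 0, 0], 26],
    [[0, 0, -25], [0, 0, 0], 26],
  ],
)

```text
time_s: 30.75
ee_pos: [0.4646, 0.2073, 0.0395]
eef_rot: [-3.141, 0.001, 0.968]
force: [-0.2, 0.3, -0.3]
grip_width: 0.0287
```

Request:
jog_arm(
  moves=[
    [[0, 0, -1], [0, 0, 0], 26],
    [[0, 0, -2], [0, 0, 0], 26],
    [[0, 0, -2], [0, 0, 0], 26],
    [[0, 0, -2], [0, 0, 0], 26],
  ],
)

```text
time_s: 31.08
ee_pos: [0.4651, 0.2075, 0.0389]
eef_rot: [3.141, -0.0, 0.968]
force: [-3.4, -2.3, 5.9]
grip_width: 0.0286
```

Request:
jog_arm(
  moves=[
    [[0, 0, 0], [0, 0, 0], 34],
    [[0, 0, 0], [0, 0, 0], 42],
    [[0, 0, 0], [0, 0, 0], 50],
    [[0, 0, 0], [0, 0, 0], 50],
    [[0, 0, 5], [0, 0, 0], 50],
  ],
)

```text
time_s: 31.5
ee_pos: [0.4645, 0.2072, 0.0427]
eef_rot: [-3.141, 0.001, 0.968]
force: [-0.7, -0.3, -0.5]
grip_width: 0.0498
```

Request:
jog_arm(
  moves=[
    [[0, 0, 15], [0, 0, 0], 50],
    [[0, 0, 55], [0, 0, 0], 50],
    [[0, 0, 95], [0, 0, 0], 50],
    [[0, 0, 135], [0, 0, 0], 50],
    [[0, 0, 175], [0, 0, 0], 50],
  ],
)

```text
time_s: 31.92
ee_pos: [0.4645, 0.2072, 0.2207]
eef_rot: [3.141, -0.0, 0.968]
force: [0.5, -0.2, 0.0]
grip_width: 0.0501
```

Request:
jog_arm(
  moves=[
    [[0, -15, 30], [0, 0, 0], 50],
    [[0, -50, 60], [0, 0, 0], 50],
    [[0, -90, 60], [0, 0, 0], 50],
    [[0, -130, 60], [0, 0, 0], 50],
    [[0, -170, 60], [0, 0, 0], 50],
  ],
)

```text
time_s: 32.33
ee_pos: [0.4645, 0.0357, 0.2792]
eef_rot: [3.14, -0.001, 0.969]
force: [0.9, -0.9, -0.7]
grip_width: 0.05
```

Request:
jog_arm(
  moves=[
    [[0, -40, 0], [0, 0, 0], 50],
    [[0, -80, 0], [0, 0, 0], 50],
    [[0, -110, 0], [0, 0, 0], 50],
    [[0, -120, 0], [0, 0, 0], 50],
    [[0, -120, 0], [0, 0, 0], 50],
  ],
)

```text
time_s: 32.75
ee_pos: [0.4648, -0.0843, 0.2784]
eef_rot: [-3.142, 0.0, 0.965]
force: [-0.2, 0.5, 0.0]
grip_width: 0.0501
```

Run:
```python
from h import *
s=eyes.camera("side");t=eyes.camera("top")
cv2.imwrite("pics/s15.png",s["frame"][:,:,::-1]);crop(t,160,200,300,305,5,"pics/t15.png")
print(ctrl.get_obs()["ee_pos"])
```

```text
[ 0.4649648  -0.08193229  0.2783842 ]
```

View pics/s15.png

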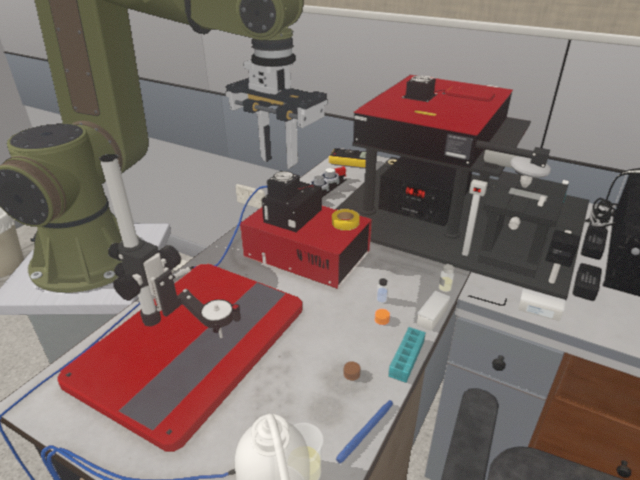

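View pics/t15.png

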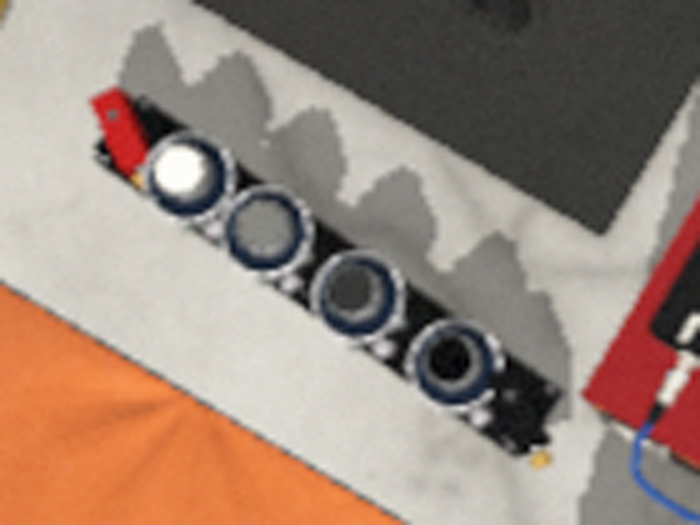

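Run:
```python
from h import *
t=eyes.camera("top")
C=[(.571,.3599),(.5404,.3157),(.5034,.2626),(.4652,.2074)]
for (u,v),c in zip([(181,171),(264,226),(350,292),(447,359)],C):
    p=ray(t,160+u/5,200+v/5,.051)[:2]; print(p.round(4),"off mm",((p-c)*1000).round(1))
print(ctrl.hand_in())
```

```text
[0.5704 0.3585] off mm [-0.6 -1.4]
[0.5396 0.3113] off mm [-0.8 -4.4]
[0.5029 0.2625] off mm [-0.5 -0.1]
[0.466  0.2083] off mm [0.8 0.9]
the job is handed in; nothing more can be done
None
```

All four standards are in the cups, counted from the red stop: white, light grey, dark grey, black. I handed the job in at about 33 s of the 141 s allowed. Each one was lowered until the wrist force showed contact (about 2–6 N), then released and the arm backed off.

- **Position:** in the last top view, white, dark grey and black measured within about 1.5 mm of their cup centres. Light grey measured about 4.5 mm off, which is within the 10 mm limit. Its face edge was faint in the image, and the arm's own reading at release put it within about 1.5 mm, so those two readings disagree by about 3 mm.
- **Flatness:** the top view shows all four inside the rims, face up. I did not measure their tilt.
- **Vial and arm:** the last side view shows the glass vial still upright and the brown and orange pucks still in place. The arm was clear of everything, and I saw no slips or drops.

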